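Hold a spread snap ring at the groove of a decorating turntable's spindle

ROBOT

A 6-joint arm with a two-finger parallel gripper is mounted at the origin on the work surface. World frame = base frame: x ahead of the robot, y to its left, z up, the work surface at z = 0. Lengths are in m, angles in rad, forces in N, time in s.
With the tool pointing down it reaches from about 0.3 to 0.775 m from the base axis. Payload 14.6 kg.
Tool frame: the origin (TCP) lies on the centre line of the jaws, within the pads' length; the fingertips stand 19 mm ahead of it and the grasp point (between the pads) is the TCP; y points along the fingers, x is the direction in which the jaws open and shut, and the axes are right-handed (so a half turn about y gives the same grasp; the last joint's range is limited). The gripper opens to 94 mm and grips with 3 to 60 N. Pads are 16 mm wide; open, the fingers measure 119 mm over their backs; the gripper's body (75 mm by 177 mm) begins 78 mm behind the grasp point.
Start: joints at [1.133, 0.3, 1.521, -0, 1.321, -0.067], TCP at [0.199, 0.513, 0.224] pointing down, gripper open.
Joint ranges: [-3.03, 3.03], [-0.79, 2.21], [0.23, 2.52], [-1.04, 4.18], [0, 3.07], [-2.55, 2.55]. Speed limits (rad/s): [2.22, 2.22, 2.57, 3.14, 3.14, 3.14].

INTERFACE

Orientations are given as [roll, pitch, yaw] about the fixed x, y, z axes, in that order (R = Rz(yaw) Ry(pitch) Rx(roll)).
In Python, from station import get_obs, cams, workorder gives the robot as it stands.
- The arm moves only by the shell command python3 -m handwheel 'ROWS' [FORCE]. ROWS is JSON, a list of rows, each an object of numbers: "fingers": the opening, from -1 (shut) to 1 (fully open); "x", "y", "z": the shift along the tool's x, y, z in m; "spin": the turn about the tool's y in degrees. In form: [{"fingers": .., "x": .., "y": .., "z": .., "spin": ..}, ...]. A call has exactly 10 rows; each row is the pose to reach, as a shift and turn from the pose commanded when the call began, along the tool's axes at that moment; what a row does not reach only later rows make up. A row lasts 1/10 s, in which the tool goes at most 50 mm and 8.59 degrees, less where a joint would pass 70% of its speed; a pose out of reach is approached as far as the arm can. A call with a gripper value outside its range is refused whole. The fingers move at their own pace and stop on an object; FORCE is the grip in N (left out, the last holds). Time passes only in rows, so rows that repeat a pose let the fingers close, or fill a call up. It gives the time, the measured TCP pose, the force and the opening at its end, in the units of the state.
- get_obs(): the state, without advancing time (a new reading comes with each control period).
- cams.camera(name): name is "scene" or "top" or "wrist"; returns (picture, depth): 400x640x3 uint8, red, green, blue; 400x640 float32, m along the optical axis (not along the pixel's ray), 0 where there is no reading.
- cams.get_calibration(name): a dict with "fx", "fy", "cx", "cy" (pixels), "dist" ([k1, k2, p1, p2, k3] as OpenCV has them; the pictures are not rectified), "view" (4x4, takes a point from world to camera coordinates). Camera axes: x right, y down, z forward; pixel columns grow to the right and rows downward; lengths in m; the calibration is good to about 2 mm. A picture is of the moment at which its call begins: read the wrist's pose just before it. get_calibration takes no time and is no camera call; for the wrist camera it gives the pose at the moment of the call.
- workorder.hand_in(): hands the job in, once; it reports no verdict.
The state is a dict: "time_s": time; "qpos": joint angles; "joint_vel": joint speeds; "tau": joint torques, N m; "ee_pos": TCP position; "eef_rot": TCP orientation; "force": force on the tool from outside, world axes, zero at the start; "moment": the same for the moment, N m; "grip_width": finger opening in m.
Only numpy, scipy, OpenCV 4.12 (cv2) and the standard library are available. Lean on these libraries where they do the work, as an engineer would, in place of code of your own. Each camera call takes 0.05 s, during which the arm holds its last target. There are 200 camera calls.

TASK

The wheel of the decorating turntable has to be secured on its spindle. Take the snap-ring pliers from their wooden rest by the handles and squeeze them fully so that the steel ring on their tips is spread, bring the ring over the top of the upright spindle and slide it down, level, pliers kept squeezed and without forcing it, until it surrounds the groove. Finish holding it there: fully spread, centred so that it does not press against the spindle, and carried by the gripper alone; do not let go, and leave the jar, brush, sponge, vase and bowl where they are.

Things in the scene. Friction and masses are not known exactly. Their poses are not given: they have to be found in the camera images.
- pliers_grip (a point): Snap-ring pliers: point centred between the two black rubber handles, half-way up them, 60 mm above the table as they lie level on the rest: grip here from above, closing across the handles. x points along the pliers to the tips, y to their left, z up. Handles 14 mm high, from 25 mm ahead to 55 mm behind; here 60 mm over their outer faces relaxed, 33 mm squeezed. Mass 0.16 to 0.28 kg.
- handle_left (a joint): Angle of the pliers' left handle: 0 relaxed (splayed outwards to the rear), 0.25 rad fully squeezed, at a firm stop, handles then parallel. The levers do not cross: squeezing drives the tips apart and spreads the ring; let go, they spring back. Squeezing takes about 6 N on each handle at first, 10 N at the end; a grip of 20 to 40 N holds well and does no harm.
- handle_right (a joint): The right handle, mirrors the left: 0 relaxed, 0.25 rad fully squeezed. Both turn on a pivot 50 mm ahead of pliers_grip.
- clip_center (a point): Point fixed to the pliers, 102.2 mm ahead of and 22 mm below pliers_grip: centre of the fully spread ring, axes as pliers_grip. The steel C-shaped ring, 4 mm thick, stays on the bent-down tips, mouth towards the handles. Inner diameter 26 mm relaxed (too small); spread it leaves about 4 mm round the 28 mm spindle. On being squeezed, the pliers creep some 6 mm forward through the fingers.
- groove (a point): On the axis of the turntable's upright steel spindle, half-way up its groove, 85 mm above the table; z up. The groove is a neck 12 mm tall and 23 mm thick in the 28 mm spindle. Below it are a brass collar (40 mm across, top at 74 mm) and the round aluminium wheel (170 mm across, top at 52 mm). The turntable does not move or turn.
- spindle_top (a point): Top of the spindle, on its axis, 115 mm above the table, 30 mm above the middle of the groove; its uppermost 4 mm taper from 28 to 22 mm.
- rest_center (a point): Fixed wooden plier rest: a slab 150 x 110 x 12 mm with two bars along y, 12 mm thick, that carry the pliers at 53 mm height: one 36 mm long under the pivot (50 mm ahead in x), one 100 mm long under the handle ends (42 mm behind); beside the handles at the grip it is free. Point on the slab's top below the grip; x points the way the pliers do.
- jar: Bystander: small violet paint jar, 48 mm across, 55 mm high, standing between turntable and rest, origin under its centre.
- brush: Bystander: paint brush lying between turntable and rest on the robot's side, origin under its middle.
- sponge: Bystander: violet sponge block 70 x 45 x 25 mm, origin under its centre.
- vase: Bystander: white vase, 84 mm across, 155 mm high, at the left, origin under its centre.
- bowl: Bystander: shallow white bowl, 110 mm across, 35 mm high, at the right, origin under its centre.
Things that resemble listed ones, but are neither listed nor needed, are in the scene too. What is meant by the part that bears pliers_grip is not green, and is the larger of those in its own colour.

How it is judged:
By the outcome, as a careful person would: the job done as asked, in the order asked, and still so for the second after the job is handed in, while the arm keeps its last pose, push and grip.
It also fails if it takes over 42 s, if anything falls off the work surface, if the arm or the gripper's body presses on something with over 40 N, if the wrist force passes 120 N, or if a joint passes its speed limit or range.

## Working session

There is one attempt and no reset: what is moved stays moved. The work goes in short steps, Python scripts to look and compute and a shell command to move; the robot and the scene stay as the last step left them, time stands still between calls to the robot, and variables do not carry over. Pictures are saved under pics/ and viewed, about 8 in all and at most 12, crops included, and the job is handed in when it is done.

```bash
ls; mkdir -p pics
python3 - <<'E'
from station import get_obs,cams
import cv2,numpy as np
o=get_obs()
for k,v in o.items(): print(k,np.round(v,4).tolist())
for n in ["scene","top","wrist"]:
    p,d=cams.camera(n); cv2.imwrite(f"pics/{n}0.png",p[:,:,::-1]); np.save(f"pics/{n}0_d.npy",d)
    c=cams.get_calibration(n); print(n,{k:np.round(v,4).tolist() for k,v in c.items()})
E
```

```text
pics
time_s 0.0
qpos [1.1334, 0.3005, 1.5216, -0.0, 1.3207, -0.0666]
joint_vel [0.0008, -0.0014, -0.0002, -0.0001, 0.001, 0.0012]
tau [0.0014, -53.1807, -35.2734, 0.0709, 0.0243, -0.0001]
ee_pos [0.1992, 0.5124, 0.2239]
eef_rot [-1.5707, 0.0012, 1.2001]
force [0.2508, -0.2279, 0.2673]
moment [-0.0459, -0.0431, 0.0228]
grip_width 0.0942
scene {'fx': 476.1164, 'fy': 476.1164, 'cx': 321.2483, 'cy': 196.0739, 'dist': [-0.1335, 0.0, 0.0, 0.0, 0.0], 'view': [[0.6513, 0.7586, 0.0205, -0.3555], [0.4581, -0.3715, -0.8076, -0.1785], [-0.605, 0.5353, -0.5894, 1.8974], [0.0, 0.0, 0.0, 1.0]]}
top {'fx': 424.8042, 'fy': 424.8042, 'cx': 322.0266, 'cy': 200.3269, 'dist': [0.012, 0.0, 0.0, 0.0, 0.0], 'view': [[-0.0287, -0.9996, -0.0077, 0.0039], [-0.9855, 0.0296, -0.1668, 0.5313], [0.167, 0.0028, -0.986, 1.0284], [0.0, 0.0, 0.0, 1.0]]}
wrist {'fx': 321.6736, 'fy': 321.6736, 'cx': 317.9103, 'cy': 195.2649, 'dist': [-0.0292, 0.0, 0.0, 0.0, 0.0], 'view': [[0.3609, 0.9326, -0.0009, -0.5511], [0.8926, -0.3452, 0.2899, -0.031], [0.27, -0.1054, -0.9571, 0.3924], [0.0, 0.0, 0.0, 1.0]]}
```

View pics/top0.png

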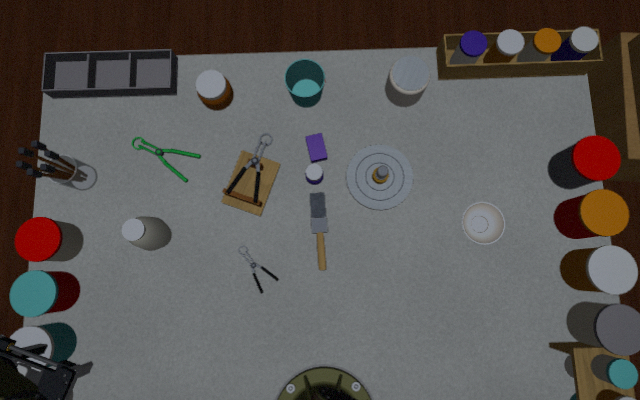

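View pics/scene0.png

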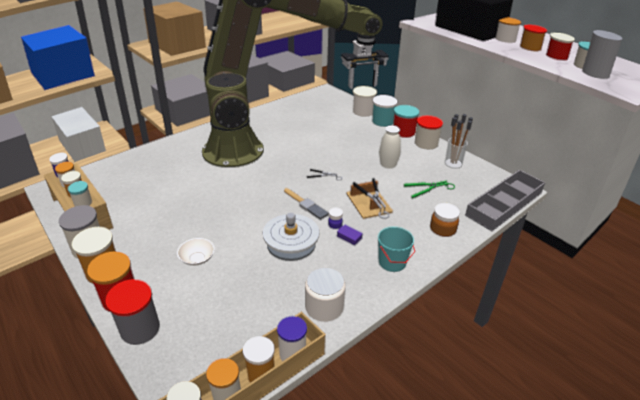

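Pliers candidates in the top view are green (165,155), small black (258,265) and large black on the wooden rest (250,170). The last one fits: it isn't green, it's the larger black pair, and it lies on the rest with the ring at (265,140). I'll confirm it in a crop and measure.

```bash
cat > h.py <<'E'
import numpy as np,cv2
def ray(c,uv):
    K=np.array([[c['fx'],0,c['cx']],[0,c['fy'],c['cy']],[0,0,1]])
    n=cv2.undistortPoints(np.array(uv,float).reshape(-1,1,2),K,np.array(c['dist'])).reshape(-1,2)
    V=np.array(c['view']);R,t=V[:3,:3],V[:3,3]
    return -R.T@t, np.c_[n,np.ones(len(n))]@R
def onplane(c,uv,z):
    o,d=ray(c,uv); return o+d*((z-o[2])/d[:,2])[:,None]
def proj(c,P):
    K=np.array([[c['fx'],0,c['cx']],[0,c['fy'],c['cy']],[0,0,1]]);V=np.array(c['view'])
    return cv2.projectPoints(np.array(P,float).reshape(-1,1,3),cv2.Rodrigues(V[:3,:3])[0],V[:3,3],K,np.array(c['dist']))[0].reshape(-1,2)
E
python3 - <<'E'
from h import *
from station import cams
c=cams.get_calibration("top"); im=cv2.imread("pics/top0.png")
cv2.imwrite("pics/crop1.png",cv2.resize(im[115:225,215:425],None,fx=3.8,fy=3.8,interpolation=cv2.INTER_CUBIC))
hsv=cv2.cvtColor(im,cv2.COLOR_BGR2HSV)
m=cv2.inRange(hsv,(8,70,60),(28,255,255)); m[:,:215]=0;m[:,290:]=0;m[:140]=0;m[220:]=0
m=cv2.morphologyEx(m,cv2.MORPH_CLOSE,np.ones((9,9),np.uint8))
k=max(cv2.findContours(m,0,2)[0],key=cv2.contourArea)
b=cv2.boxPoints(cv2.minAreaRect(k)); P=onplane(c,b,.012); print(b.round(1).tolist(),P.round(4).tolist(),P.mean(0), [np.linalg.norm(P[i]-P[i-1]) for i in range(4)])
for i in range(4):
    e=P[i]-P[i-1]; print(np.degrees(np.arctan2(e[1],e[0])))
E
```

```text
[[218.5, 200.89999389648438], [238.89999389648438, 147.39999389648438], [280.1000061035156, 163.1999969482422], [259.6000061035156, 216.60000610351562]] [[0.5434, 0.2583, 0.012], [0.6862, 0.2056, 0.012], [0.6397, 0.0965, 0.012], [0.4988, 0.1512, 0.012]] [0.59202056 0.17788352 0.012     ] [np.float64(0.11601281426312472), np.float64(0.1522106245550584), np.float64(0.11853033888255618), np.float64(0.15111244065735066)]
67.41682801506478
-20.272498958481837
-113.07520372501838
158.79090705665595
```

View pics/crop1.png

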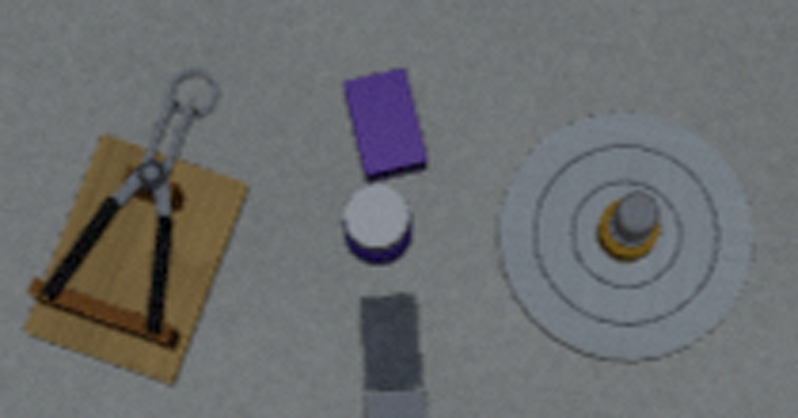

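The crop confirms the large black pliers with the ring on the rest. In crop pixels the pivot is at (150,173), ring (193,95), handle ends (50,298)/(155,330) and spindle top (637,213).

Run:
```python
from h import *
from station import cams,get_obs
c=cams.get_calibration("top")
f=lambda x,y:(215+x/3.8,115+y/3.8)
q={}
for n,x,y,z in [("pivot",150,173,.062),("ring",193,95,.042),("hl",50,298,.065),("hr",155,330,.065),("top",637,213,.115),("wheel",625,235,.052),("jar",377,215,.055)]:
    q[n]=onplane(c,[f(x,y)],z)[0]; print(n,q[n].round(4))
def yaw(a): return np.degrees(np.arctan2(a[1],a[0]))
r=(q["hl"]+q["hr"])/2
print(yaw(q["pivot"]-r),yaw(q["ring"]-q["pivot"]),yaw(q["ring"]-r), np.linalg.norm(q["pivot"]-r),np.linalg.norm((q["ring"]-q["pivot"])[:2]))
for y in (-21,-22):
  u=np.array([np.cos(np.radians(y)),np.sin(np.radians(y))]); print("grip",q["pivot"][:2]-.05*u, q["ring"][:2]-.1*u)
from scipy.spatial.transform import Rotation as R
print(R.from_euler('xyz',get_obs()['eef_rot']).as_matrix().round(3))
```

```text
pivot [0.6354 0.156  0.062 ]
ring [0.6948 0.1297 0.042 ]
hl [0.5522 0.2211 0.065 ]
hr [0.5289 0.1525 0.065 ]
top [ 0.5857 -0.1582  0.115 ]
wheel [ 0.5858 -0.1586  0.052 ]
jar [0.6038 0.0059 0.055 ]
-18.00998364915852 -23.81246776278843 -20.299703298624713 0.09974624478624548 0.06501144519981189
grip [0.58867605 0.17388082] [0.60147417 0.16555121]
grip [0.58899588 0.17469275] [0.60211383 0.16717508]
[[ 0.362 -0.    -0.932]
 [ 0.932 -0.001  0.362]
 [-0.001 -1.     0.   ]]
```

```bash
python3 -m handwheel '[{"fingers":1,"x":-0.01,"y":0,"z":-0.03,"spin":0},{"fingers":1,"x":-0.025,"y":0,"z":-0.07,"spin":0},{"fingers":1,"x":-0.04,"y":0,"z":-0.115,"spin":0},{"fingers":1,"x":-0.055,"y":0,"z":-0.16,"spin":0},{"fingers":1,"x":-0.07,"y":0,"z":-0.205,"spin":0},{"fingers":1,"x":-0.085,"y":0,"z":-0.25,"spin":0},{"fingers":1,"x":-0.1,"y":0,"z":-0.295,"spin":0},{"fingers":1,"x":-0.115,"y":0,"z":-0.335,"spin":0},{"fingers":1,"x":-0.13,"y":0,"z":-0.375,"spin":0},{"fingers":1,"x":-0.14,"y":0,"z":-0.4,"spin":0}]' 30 && python3 -m handwheel '[{"fingers":1,"x":-0.01,"y":0,"z":-0.03,"spin":0},{"fingers":1,"x":-0.02,"y":0,"z":-0.055,"spin":0},{"fingers":1,"x":-0.03,"y":0.01,"z":-0.075,"spin":0},{"fingers":1,"x":-0.032,"y":0.02,"z":-0.086,"spin":0},{"fingers":1,"x":-0.032,"y":0.03,"z":-0.086,"spin":0},{"fingers":1,"x":-0.032,"y":0.03,"z":-0.086,"spin":0},{"fingers":1,"x":-0.032,"y":0.03,"z":-0.086,"spin":0},{"fingers":1,"x":-0.032,"y":0.03,"z":-0.086,"spin":0},{"fingers":1,"x":-0.032,"y":0.03,"z":-0.086,"spin":0},{"fingers":1,"x":-0.032,"y":0.03,"z":-0.086,"spin":0}]' 30
python3 - <<'E'
from h import *
from station import cams,get_obs
import json
o=get_obs(); c=cams.get_calibration("wrist"); p,d=cams.camera("wrist")
cv2.imwrite("pics/w1.png",p[:,:,::-1]); json.dump({k:np.array(v).tolist() for k,v in c.items()},open("pics/w1.json","w"))
print(o['ee_pos'],o['eef_rot'],o['time_s']); print(proj(c,[[.59,.175,.06],o['ee_pos']]))
E
```

```text
time_s: 1.15
ee_pos: [0.523, 0.235, 0.2241]
eef_rot: [-1.571, 0.0, 1.198]
force: [-1.0, -0.3, 0.0]
grip_width: 0.0941
time_s: 2.15
ee_pos: [0.5899, 0.1765, 0.1949]
eef_rot: [-1.571, -0.0, 1.2]
force: [-0.1, -0.5, -0.3]
grip_width: 0.0938
[0.58988681 0.1764836  0.19490819] [-1.57133825e+00 -4.11405824e-04  1.20036747e+00] 2.15
[[314.95290307 191.37473286]
 [315.32130569 258.26806546]]
```

View pics/w1.png

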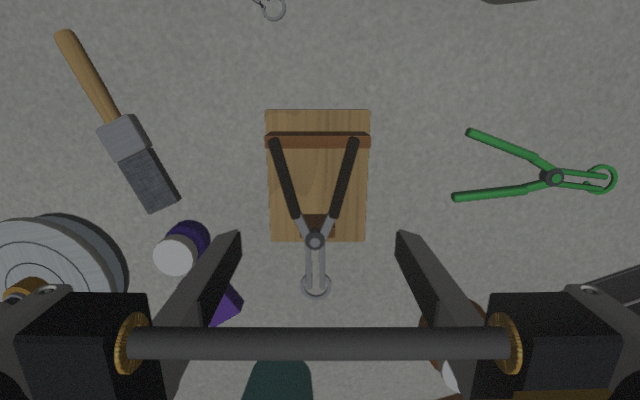

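The wrist view shows pliers vertical between the fingers: pivot (315,241), handle ends (274,143)/(355,143), ring (316,285).

Run:
```python
from h import *
import json
c=json.load(open("pics/w1.json"))
P=onplane(c,[(315,241)],.066)[0];A=onplane(c,[(274,143),(355,143)],.066);r=onplane(c,[(316,285)],.041)[0]
m=A.mean(0); y=lambda a:np.degrees(np.arctan2(a[1],a[0]))
print(P,m,r,y(P-m),y(r-P),y(r-m),np.linalg.norm(P-m))
u=np.array([np.cos(np.radians(-21)),np.sin(np.radians(-21)),0]);
g=P-.05*u; print("grip",g)
S=onplane(c,[(265,110),(370,110),(368,240),(267,240)],.012); print(S.mean(0),y(S[2]-S[1]),y(S[3]-S[0]))
d=g-[.5899,.1765,0]; t=np.radians(68.76); print("tool x",d[0]*np.cos(t)+d[1]*np.sin(t),"z",-d[0]*np.sin(t)+d[1]*np.cos(t))
```

```text
[0.63566029 0.15731077 0.066     ] [0.54621765 0.1916741  0.066     ] [0.69693667 0.13440723 0.041     ] -21.01647798777174 -20.494449831331206 -20.804677089416202 0.0958166133421553
grip [0.58898126 0.17522917 0.066     ]
[0.59050446 0.17736883 0.012     ] -19.38109303282818 -22.931170872317868
tool x -0.0015173411310532747 z 0.0003959361816218263
```

```bash
python3 -m handwheel '[{"fingers":1,"x":-0.0015,"y":0.02,"z":0,"spin":0},{"fingers":1,"x":-0.0015,"y":0.045,"z":0,"spin":0},{"fingers":1,"x":-0.0015,"y":0.07,"z":0,"spin":0},{"fingers":1,"x":-0.0015,"y":0.095,"z":0,"spin":0},{"fingers":1,"x":-0.0015,"y":0.115,"z":0,"spin":0},{"fingers":1,"x":-0.0015,"y":0.128,"z":0,"spin":0},{"fingers":1,"x":-0.0015,"y":0.135,"z":0,"spin":0},{"fingers":1,"x":-0.0015,"y":0.135,"z":0,"spin":0},{"fingers":1,"x":-0.0015,"y":0.135,"z":0,"spin":0},{"fingers":1,"x":-0.0015,"y":0.135,"z":0,"spin":0}]' 35 && python3 -m handwheel '[{"fingers":0.5,"x":0,"y":0,"z":0,"spin":0},{"fingers":0.3,"x":0,"y":0,"z":0,"spin":0},{"fingers":0.2,"x":0,"y":0,"z":0,"spin":0},{"fingers":0,"x":0,"y":0,"z":0,"spin":0},{"fingers":-0.2,"x":0,"y":0,"z":0,"spin":0},{"fingers":-0.4,"x":0,"y":0,"z":0,"spin":0},{"fingers":-0.7,"x":0,"y":0,"z":0,"spin":0},{"fingers":-1,"x":0,"y":0,"z":0,"spin":0},{"fingers":-1,"x":0,"y":0,"z":0,"spin":0},{"fingers":-1,"x":0,"y":0,"z":0,"spin":0}]' 35 && python3 -m handwheel '[{"fingers":-1,"x":0,"y":0,"z":0,"spin":0},{"fingers":-1,"x":0,"y":0,"z":0,"spin":0},{"fingers":-1,"x":0,"y":-0.005,"z":0,"spin":0},{"fingers":-1,"x":0,"y":-0.015,"z":0,"spin":0},{"fingers":-1,"x":0,"y":-0.03,"z":0,"spin":0},{"fingers":-1,"x":0,"y":-0.045,"z":0,"spin":0},{"fingers":-1,"x":0,"y":-0.06,"z":0,"spin":0},{"fingers":-1,"x":0,"y":-0.075,"z":0,"spin":0},{"fingers":-1,"x":0,"y":-0.085,"z":0,"spin":0},{"fingers":-1,"x":0,"y":-0.09,"z":0,"spin":0}]' 35
python3 - <<'E'
from h import *
from station import cams,get_obs
import json
o=get_obs(); c=cams.get_calibration("wrist"); p,d=cams.camera("wrist"); s,_=cams.camera("scene"); t,_=cams.camera("top")
cv2.imwrite("pics/w2.png",p[:,:,::-1]); json.dump({k:np.array(v).tolist() for k,v in c.items()},open("pics/w2.json","w"))
cv2.imwrite("pics/s2.png",s[:,:,::-1]);cv2.imwrite("pics/t2.png",t[:,:,::-1])
print(o['ee_pos'],o['eef_rot'],o['time_s'],o['force'],o['grip_width'])
a=p[200:400,160:480,::-1]; b=s[130:260,300:500,::-1]
cv2.imwrite("pics/w2c.png",np.vstack([cv2.resize(a,(480,300)),cv2.resize(b,(460,299),interpolation=cv2.INTER_CUBIC)if 0 else cv2.resize(b,(480,300),interpolation=cv2.INTER_CUBIC)]))
E
```

```text
time_s: 3.2
ee_pos: [0.5899, 0.1749, 0.0605]
eef_rot: [-1.572, -0.001, 1.2]
force: [-0.2, 0.0, -0.2]
grip_width: 0.0941
time_s: 4.2
ee_pos: [0.5894, 0.1748, 0.0595]
eef_rot: [-1.571, 0.0, 1.2]
force: [-1.5, -0.3, 1.1]
grip_width: 0.0318
time_s: 5.2
ee_pos: [0.5897, 0.1749, 0.1509]
eef_rot: [-1.572, -0.001, 1.2]
force: [0.9, -1.1, -3.0]
grip_width: 0.0321
[0.58967735 0.1748595  0.15087946] [-1.57196937e+00 -8.12435892e-04  1.19993695e+00] 5.2 [ 0.93021071 -1.12215037 -3.03407981] 0.032060235044591885
```

View pics/w2c.png

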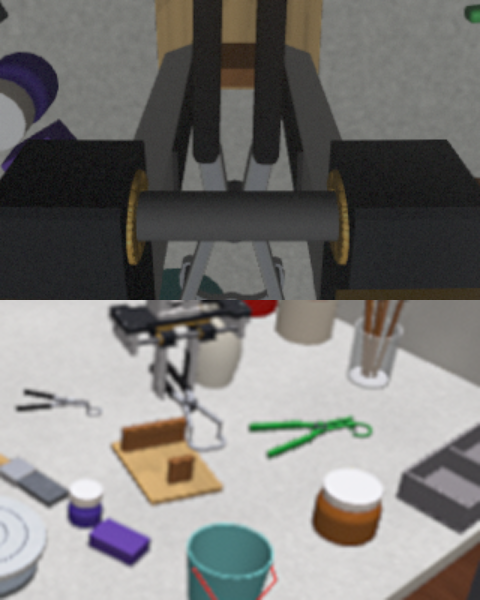

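Pliers lifted, handles parallel, opening 32 mm (fully squeezed), ring open on the tips. Next I move above the spindle.

```bash
python3 -m handwheel '[{"fingers":-1,"x":-0.003,"y":-0.005,"z":0,"spin":0},{"fingers":-1,"x":-0.012,"y":-0.01,"z":0,"spin":0},{"fingers":-1,"x":-0.027,"y":-0.02,"z":0,"spin":0},{"fingers":-1,"x":-0.045,"y":-0.03,"z":0,"spin":0},{"fingers":-1,"x":-0.065,"y":-0.03,"z":0,"spin":0},{"fingers":-1,"x":-0.085,"y":-0.03,"z":0,"spin":0},{"fingers":-1,"x":-0.105,"y":-0.03,"z":0,"spin":0},{"fingers":-1,"x":-0.125,"y":-0.03,"z":0,"spin":0},{"fingers":-1,"x":-0.145,"y":-0.03,"z":0,"spin":0},{"fingers":-1,"x":-0.165,"y":-0.03,"z":-0.002,"spin":0}]' 35 && python3 -m handwheel '[{"fingers":-1,"x":-0.02,"y":0,"z":0,"spin":0},{"fingers":-1,"x":-0.04,"y":0,"z":-0.002,"spin":0},{"fingers":-1,"x":-0.06,"y":0,"z":-0.004,"spin":0},{"fingers":-1,"x":-0.08,"y":0,"z":-0.006,"spin":0},{"fingers":-1,"x":-0.1,"y":0,"z":-0.007,"spin":0},{"fingers":-1,"x":-0.12,"y":0,"z":-0.007,"spin":0},{"fingers":-1,"x":-0.135,"y":0,"z":-0.007,"spin":0},{"fingers":-1,"x":-0.143,"y":0,"z":-0.007,"spin":0},{"fingers":-1,"x":-0.147,"y":0,"z":-0.007,"spin":0},{"fingers":-1,"x":-0.147,"y":0,"z":-0.007,"spin":0}]' 35
python3 - <<'E'
from h import *
from station import cams,get_obs
o=get_obs(); print(o['ee_pos'],o['eef_rot'],o['time_s'],o['force'],o['grip_width'])
s,ds=cams.camera("scene"); t,dt=cams.camera("top"); w,dw=cams.camera("wrist")
for n,i in zip("stw",(s,t,w)): cv2.imwrite(f"pics/{n}3.png",i[:,:,::-1])
for n,i in zip("stw",(ds,dt,dw)): np.save(f"pics/{n}3d.npy",i)
e=o['ee_pos']; u=np.array([.932,-.362,0]); q=e+.108*u+[0,0,-.022]
sp=[.586,-.158,.115]
out=[]
for n,i in (("scene",s),("top",t)):
    c=cams.get_calibration(n); pr=proj(c,[sp,q]); print(n,pr.round(1).tolist())
    x,y=pr.mean(0).astype(int); x0,y0=x-45,y-30; print("origin",x0,y0)
    out.append(cv2.resize(i[y0:y0+60,x0:x0+90,::-1],None,fx=5,fy=5,interpolation=cv2.INTER_CUBIC))
cv2.imwrite("pics/st3.png",np.vstack(out))
E
```

```text
time_s: 6.35
ee_pos: [0.5306, 0.0187, 0.1802]
eef_rot: [-1.571, -0.0, 1.2]
force: [0.4, -0.8, -1.5]
grip_width: 0.0322
time_s: 7.35
ee_pos: [0.4846, -0.1194, 0.1796]
eef_rot: [-1.571, -0.0, 1.2]
force: [-0.6, -0.1, -1.7]
grip_width: 0.032
[ 0.48463907 -0.11940063  0.17955953] [-1.57086842e+00 -1.15382443e-05  1.19969767e+00] 7.35 [-0.64520133 -0.08474763 -1.72877181] 0.03195105067096014
scene [[290.0, 215.1], [289.4, 203.5]]
origin 244 179
top [[382.5, 170.9], [385.2, 166.8]]
origin 338 138
```

View pics/st3.png

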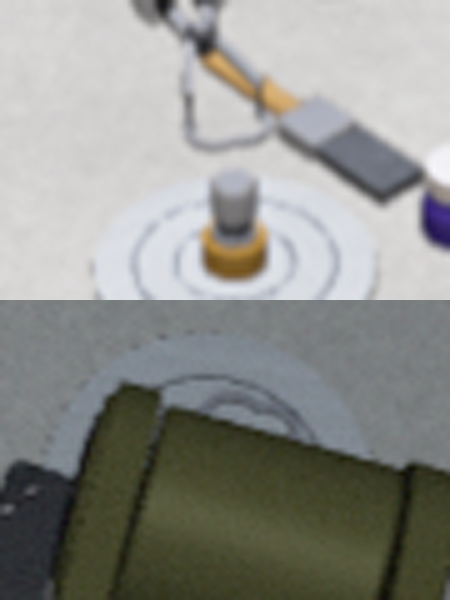

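Scene crop: the ring hangs level over the spindle, its centre near crop (229,123) against (227,122) predicted. The arm blocks the top view, so I check the wrist view.

Run:
```python
from h import *
from station import cams,get_obs
i=cv2.imread("pics/w3.png"); d=np.load("pics/w3d.npy"); c=cams.get_calibration("wrist")
e=np.array(get_obs()['ee_pos']); u=np.array([.932,-.362,0])
print(proj(c,[e+.108*u+[0,0,-.022],[.586,-.158,.115],e+.056*u,e+.006*u]).round(1).tolist())
cv2.imwrite("pics/w3c.png",cv2.resize(i[240:400,200:440],None,fx=3.3,fy=3.3,interpolation=cv2.INTER_CUBIC))
```

```text
[[315.6, 377.8], [316.0, 336.9], [315.4, 341.0], [315.3, 267.9]]
```

View pics/w3c.png

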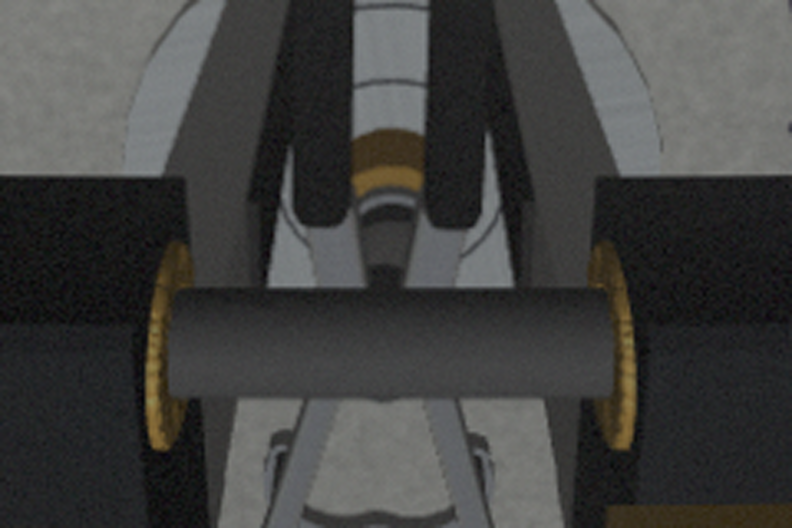

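Lateral alignment looks right, but the fore-aft direction is weakly observed. I'll swing the pliers to yaw ≈ -69° about the spindle so the top camera sees the ring too.

```bash
python3 -m handwheel '[{"fingers":-1,"x":0.004,"y":0,"z":-0.002,"spin":2},{"fingers":-1,"x":0.012,"y":0,"z":-0.005,"spin":7},{"fingers":-1,"x":0.022,"y":0,"z":-0.009,"spin":13},{"fingers":-1,"x":0.033,"y":0,"z":-0.014,"spin":19},{"fingers":-1,"x":0.044,"y":0,"z":-0.019,"spin":25},{"fingers":-1,"x":0.055,"y":0,"z":-0.024,"spin":31},{"fingers":-1,"x":0.065,"y":0,"z":-0.029,"spin":37},{"fingers":-1,"x":0.075,"y":0,"z":-0.034,"spin":43},{"fingers":-1,"x":0.081,"y":0,"z":-0.037,"spin":47},{"fingers":-1,"x":0.082,"y":0,"z":-0.037,"spin":48}]' 35
python3 - <<'E'
from h import *
from station import cams,get_obs
o=get_obs(); print(o['ee_pos'],o['eef_rot'],o['time_s'],o['force'],o['grip_width'])
s,ds=cams.camera("scene"); t,dt=cams.camera("top")
for n,i in zip("st",(s,t)): cv2.imwrite(f"pics/{n}4.png",i[:,:,::-1])
e=o['ee_pos']; a=o['eef_rot'][2]-np.pi/2; u=np.array([np.cos(a),np.sin(a),0]); q=e+.108*u+[0,0,-.022]
print("pred clip",q)
sp=[.586,-.158,.115]
out=[]
for n,i in (("scene",s),("top",t)):
    c=cams.get_calibration(n); pr=proj(c,[sp,q]); print(n,pr.round(1).tolist())
    x,y=pr.mean(0).astype(int); x0,y0=x-35,y-22; print("origin",x0,y0)
    out.append(cv2.resize(i[y0:y0+44,x0:x0+70,::-1],None,fx=6.5,fy=6.5,interpolation=cv2.INTER_CUBIC))
cv2.imwrite("pics/st4.png",np.vstack(out))
E
```

```text
time_s: 8.5
ee_pos: [0.5493, -0.0553, 0.1792]
eef_rot: [-1.571, 0.0, 0.362]
force: [1.0, -0.5, -2.8]
grip_width: 0.0318
[ 0.54931278 -0.05527775  0.1792079 ] [-1.57058094e+00  2.10805770e-04  3.61926026e-01] 8.5 [ 1.00435302 -0.54008439 -2.82509411] 0.03176070930954576
pred clip [ 0.587553   -0.15628114  0.1572079 ]
scene [[290.0, 215.1], [290.5, 203.6]]
origin 255 187
top [[382.5, 170.9], [384.2, 165.9]]
origin 348 146
```

View pics/st4.png

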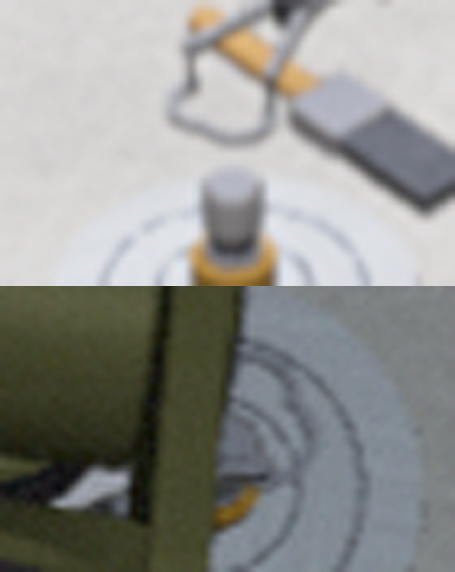

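The ring arc is partly visible on top, and in the scene view the ring sits slightly left of the spindle. I'll measure numerically with depth points in all views.

```bash
cat > m.py <<'E'
from h import *
from station import cams,get_obs
def cloud(n,d,c):
    v,u=np.nonzero((d>0.05)&(d<1.9)); uv=np.c_[u,v]
    o,r=ray(c,uv); return uv,o+r*d[v,u][:,None]
def run(tag):
    o=get_obs(); e=np.array(o['ee_pos']); a=o['eef_rot'][2]-np.pi/2; u=np.array([np.cos(a),np.sin(a)]); l=np.array([-u[1],u[0]])
    for n in ("scene","top","wrist"):
        c=cams.get_calibration(n); p,d=cams.camera(n); cv2.imwrite(f"pics/{n}{tag}.png",p[:,:,::-1]); np.save(f"pics/{n}{tag}d.npy",d)
        uv,P=cloud(n,d,c); q=e[:2]
        F=(P[:,:2]-q)@u; L=(P[:,:2]-q)@l; Z=P[:,2]-e[2]+.022
        k=(F>.06)&(F<.15)&(abs(L)<.04)&(abs(Z)<.012)
        print(n,k.sum())
        for f,ll,z,w in list(zip(F[k],L[k],Z[k],uv[k]))[:70]: print("  f%.1f l%.1f z%.1f"%(f*1e3,ll*1e3,z*1e3),w,end=";")
        print()
        sp=np.array([.586,-.158]); D=np.linalg.norm(P[:,:2]-sp,axis=1); k=(D<.03)&(P[:,2]>.11)&(P[:,2]<.12)
        if k.any(): print(" spindle top pts",k.sum(),P[k].mean(0).round(4),P[k].min(0).round(4),P[k].max(0).round(4))
E
python3 -c "
from m import *; run('5')"
python3 - <<'E'
from h import *
from station import cams
# spindle from clean first images
from m import cloud
for n in("scene","top"):
    c=cams.get_calibration(n); d=np.load(f"pics/{n}0_d.npy"); uv,P=cloud(n,d,c)
    D=np.linalg.norm(P[:,:2]-[.586,-.158],axis=1); k=(D<.03)&(P[:,2]>.108)&(P[:,2]<.122)
    print(n,k.sum(),P[k].mean(0),P[k].min(0),P[k].max(0),uv[k].mean(0))
E
```

```text
scene 56
  f106.5 l-22.1 z7.5 [284 199];  f106.6 l-25.6 z2.7 [283 200];  f104.5 l-23.6 z2.0 [284 200];  f104.7 l-20.0 z3.5 [285 200];  f113.9 l-27.8 z2.9 [281 201];  f113.3 l-24.8 z3.7 [282 201];  f112.4 l-22.0 z4.1 [283 201];  f106.6 l-22.3 z0.3 [284 201];  f105.4 l-19.6 z0.5 [285 201];  f114.8 l-27.4 z0.1 [281 202];  f117.4 l-22.2 z3.7 [282 202];  f106.5 l18.2 z11.8 [296 202];  f123.7 l-25.0 z3.1 [280 203];  f122.3 l-22.5 z3.2 [281 203];  f106.8 l18.3 z8.5 [296 203];  f123.7 l-21.7 z0.8 [281 204];  f123.1 l-18.7 z1.6 [282 204];  f106.4 l18.1 z4.6 [296 204];  f101.3 l18.3 z1.3 [297 204];  f133.3 l-15.4 z5.9 [281 205];  f130.4 l-14.0 z4.6 [282 205];  f131.3 l-10.0 z6.6 [283 205];  f109.9 l16.8 z2.8 [295 205];  f107.7 l18.8 z2.1 [296 205];  f109.2 l23.0 z4.7 [297 205];  f130.1 l-14.3 z0.6 [282 206];  f131.2 l-10.2 z3.0 [283 206];  f126.7 l-9.7 z0.2 [284 206];  f127.8 l-5.6 z2.5 [285 206];  f126.5 l-3.0 z2.6 [286 206];  f118.7 l22.1 z7.0 [295 206];  f112.8 l21.8 z3.1 [296 206];  f131.3 l-10.2 z-0.6 [283 207];  f129.1 l-8.2 z-1.2 [284 207];  f128.0 l-5.6 z-0.9 [285 207];  f129.0 l-1.5 z
[... 4825 characters left out ...]
4 376];  f103.7 l-22.5 z2.1 [285 376];  f103.0 l-21.8 z2.8 [286 376];  f103.2 l18.8 z2.6 [343 376];  f102.4 l19.4 z3.3 [344 376];  f103.1 l20.2 z2.7 [345 376];  f103.3 l20.9 z2.5 [346 376];  f104.2 l21.7 z1.6 [347 376];  f105.4 l-25.5 z1.4 [281 377];  f104.5 l-24.7 z2.3 [282 377];  f105.1 l-24.1 z1.7 [283 377];
 spindle top pts 3 [ 0.5831 -0.143   0.1103] [ 0.5814 -0.1433  0.1102] [ 0.5849 -0.1428  0.1104]
scene 56 [ 0.59035018 -0.15998321  0.11410849] [ 0.57624541 -0.17226991  0.1087333 ] [ 0.60069514 -0.14737308  0.12005792] [290.375 216.375]
top 103 [ 0.58637398 -0.15885193  0.11341505] [ 0.5744296  -0.17187216  0.10818498] [ 0.59928515 -0.14513062  0.11886669] [382.78640777 170.9223301 ]
```

```bash
cat >> m.py <<'E'
from scipy.optimize import least_squares
def fit(tag,save=False):
    o=get_obs(); e=np.array(o['ee_pos']); a=o['eef_rot'][2]-np.pi/2; u=np.array([np.cos(a),np.sin(a)]); l=np.array([-u[1],u[0]])
    for n in ("scene","top","wrist"):
        c=cams.get_calibration(n); d=np.load(f"pics/{n}{tag}d.npy"); uv,P=cloud(n,d,c)
        F=(P[:,:2]-e[:2])@u; L=(P[:,:2]-e[:2])@l; Z=P[:,2]-e[2]+.022
        k=(F>.108)&(F<.14)&(abs(L)<.035)&(abs(Z)<.005)&(np.hypot(F-.109,L)>.015)
        if k.sum()<10: print(n,k.sum()); continue
        s=least_squares(lambda p:np.hypot(F[k]-p[0],L[k]-p[1])-p[2],[.109,0,.02],loss='soft_l1',f_scale=.002).x
        A=np.c_[np.ones(k.sum()),F[k]-.12,L[k]]; t=np.linalg.lstsq(A,Z[k],rcond=None)[0]
        w=e[:2]+s[0]*u+s[1]*l
        print(n,k.sum(),"f,l,r mm",(s*1e3).round(2),"world",w.round(4),"z0, slopes",(t*[1e3,1,1]).round(3))
E
python3 -c "
from m import *; fit('5')
c=cams.get_calibration('top')
for n,zz in (('top',.052),):
    d=np.load('pics/top0_d.npy'); uv,P=cloud(n,d,c)
    D=np.linalg.norm(P[:,:2]-[.586,-.158],axis=1)
    k=(D<.1)&(P[:,2]>.04)&(P[:,2]<.064); 
    m=np.zeros(d.shape,np.uint8); m[uv[k][:,1],uv[k][:,0]]=255
    m=cv2.morphologyEx(m,cv2.MORPH_CLOSE,np.ones((25,25),np.uint8))
    h=max(cv2.findContours(m,0,1)[0],key=cv2.contourArea)[:,0]
    Q=onplane(c,h,zz); s=least_squares(lambda p:np.hypot(Q[:,0]-p[0],Q[:,1]-p[1])-p[2],[.586,-.158,.085],loss='soft_l1',f_scale=.002).x; print('wheel',s)
    k=(D<.025)&(P[:,2]>.104)&(P[:,2]<.125); Q=P[k]; print('spindle',Q.mean(0), (Q.min(0)+Q.max(0))/2)
    k=(D<.03)&(P[:,2]>.111); H=cv2.minEnclosingCircle(onplane(c,uv[k],.113)[:,:2].astype(np.float32)); print(H)
"
```

```text
scene 38 f,l,r mm [106.02  -0.82  25.46] world [ 0.5857 -0.1557] z0, slopes [ 1.969 -0.089 -0.006]
top 68 f,l,r mm [106.02  -2.27  25.85] world [ 0.5843 -0.1562] z0, slopes [ 0.733 -0.008  0.012]
wrist 304 f,l,r mm [99.73 -1.36 27.71] world [ 0.5829 -0.15  ] z0, slopes [ 0.732 -0.144  0.002]
wheel [ 0.58638994 -0.15878111  0.08347382]
spindle [ 0.58618098 -0.15867094  0.11315823] [ 0.58630593 -0.15850139  0.11191062]
((0.5864195227622986, -0.15871255099773407), 0.01369873620569706)
```

Top view: spindle at (.5864,-.1587), ring level and centred at about (.586,-.158), so I need about 1 mm forward. Lower to just above the spindle and check again.

```bash
python3 -m handwheel '[{"fingers":-1,"x":0,"y":0.003,"z":0,"spin":0},{"fingers":-1,"x":0,"y":0.008,"z":-0.001,"spin":0},{"fingers":-1,"x":0,"y":0.014,"z":-0.001,"spin":0},{"fingers":-1,"x":0,"y":0.02,"z":-0.001,"spin":0},{"fingers":-1,"x":0,"y":0.026,"z":-0.001,"spin":0},{"fingers":-1,"x":0,"y":0.031,"z":-0.001,"spin":0},{"fingers":-1,"x":0,"y":0.034,"z":-0.001,"spin":0},{"fingers":-1,"x":0,"y":0.034,"z":-0.001,"spin":0},{"fingers":-1,"x":0,"y":0.034,"z":-0.001,"spin":0},{"fingers":-1,"x":0,"y":0.034,"z":-0.001,"spin":0}]' 35
python3 -c "
from m import *
import io,contextlib
with contextlib.redirect_stdout(io.StringIO()): run('6')
fit('6')
o=get_obs();e=np.array(o['ee_pos']);print(e)
out=[]
for n in('scene','top','wrist'):
    c=cams.get_calibration(n);x,y=proj(c,[[.586,-.158,.118]])[0].astype(int); i=cv2.imread(f'pics/{n}6.png')
    if n=='wrist': y=min(y,355); w=(105,45)
    else: w=(42,18)
    print(n,x-w[0],y-w[1]); out.append(cv2.resize(i[y-w[1]:y+w[1],x-w[0]:x+w[0]],(462,198),interpolation=cv2.INTER_CUBIC))
cv2.imwrite('pics/c6.png',np.vstack(out))
"
```

```text
time_s: 9.75
ee_pos: [0.5494, -0.0572, 0.1457]
eef_rot: [-1.571, -0.0, 0.362]
force: [0.5, -0.0, -1.4]
grip_width: 0.032
scene 40 f,l,r mm [107.64  -0.76  24.07] world [ 0.5868 -0.1581] z0, slopes [ 2.33  -0.048  0.029]
top 64 f,l,r mm [106.15  -2.25  25.91] world [ 0.5849 -0.1573] z0, slopes [ 0.867  0.028 -0.02 ]
wrist 302 f,l,r mm [99.67 -1.23 27.75] world [ 0.5835 -0.1508] z0, slopes [ 0.734 -0.135 -0.001]
[ 0.54935348 -0.05719512  0.14565411]
scene 247 196
top 340 152
wrist 209 310
```

View pics/c6.png

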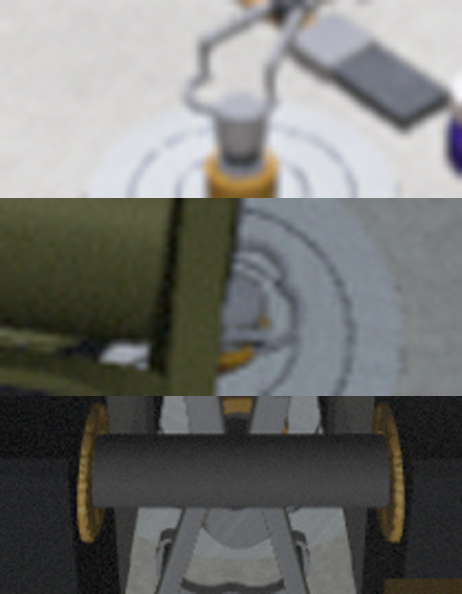

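Views show the ring just above and around the spindle top, laterally centred (wrist crop: ears 175/298, spindle 237). One more numeric fore-aft check from the depth data.

```bash
cat >> m.py <<'E'
def gap(tag):
    o=get_obs(); e=np.array(o['ee_pos']); a=o['eef_rot'][2]-np.pi/2; u=np.array([np.cos(a),np.sin(a)]); l=np.array([-u[1],u[0]])
    for n in ("wrist","top","scene"):
        c=cams.get_calibration(n); d=np.load(f"pics/{n}{tag}d.npy"); uv,P=cloud(n,d,c)
        F=((P[:,:2]-e[:2])@u)*1e3; L=((P[:,:2]-e[:2])@l)*1e3; Z=P[:,2]-e[2]+.022
        r=(abs(Z)<.005)&(F>118)&(F<140)&(abs(L+2)<6)
        s=(abs(P[:,2]-.1135)<.004)&(abs(L)<20)&(F>90)&(F<124)&(np.linalg.norm(P[:,:2]-[.586,-.158],axis=1)<.018)
        t=lambda x:np.percentile(x,[3,50,97]).round(1) if len(x) else None
        rl=(abs(Z)<.005)&(abs(F-112)<4)&(abs(L)<30)
        print(n,"ringfront F",t(F[r]),"spindle F",t(F[s]),"L",t(L[s]),s.sum(),"sides L-",t(L[rl&(L<-15)]),"L+",t(L[rl&(L>15)]))
E
python3 -c "
from m import *; gap('6')"
```

```text
wrist ringfront F [124.  125.4 126.9] spindle F [100.7 108.1 116.2] L [-10.   -0.2   8.8] 448 sides L- [-26.4 -25.5 -24.6] L+ [21.3 22.8 23.7]
top ringfront F [127.2 129.8 132.3] spindle F [102.  112.2 121.2] L [-11.9  -2.9   8.5] 65 sides L- [-27.3 -25.7 -23.7] L+ [18.3 18.3 18.3]
scene ringfront F [125.2 129.4 132.7] spindle F [ 97.3 107.4 122.4] L [-9.5  0.7 11.7] 30 sides L- [-26.5 -22.8 -21. ] L+ [21.7 23.  24.3]
```

Small correction: 1 mm left, 1 mm back. Then slide down in two steps while watching the force.

```bash
python3 -m handwheel '[{"fingers":-1,"x":0.001,"y":0,"z":0.001,"spin":0},{"fingers":-1,"x":0.001,"y":0,"z":0.001,"spin":0},{"fingers":-1,"x":0.001,"y":0.002,"z":0.001,"spin":0},{"fingers":-1,"x":0.001,"y":0.005,"z":0.001,"spin":0},{"fingers":-1,"x":0.001,"y":0.008,"z":0.001,"spin":0},{"fingers":-1,"x":0.001,"y":0.011,"z":0.001,"spin":0},{"fingers":-1,"x":0.001,"y":0.014,"z":0.001,"spin":0},{"fingers":-1,"x":0.001,"y":0.016,"z":0.001,"spin":0},{"fingers":-1,"x":0.001,"y":0.016,"z":0.001,"spin":0},{"fingers":-1,"x":0.001,"y":0.016,"z":0.001,"spin":0}]' 35
python3 -c "
from m import *
o=get_obs();print(o['force'],o['moment'],o['ee_pos'])"
```

```text
time_s: 10.9
ee_pos: [0.5499, -0.0559, 0.1295]
eef_rot: [-1.571, -0.0, 0.362]
force: [-0.6, 0.6, -1.2]
grip_width: 0.0318
[-0.60483029  0.59853279 -1.21690068] [-0.02036019  0.04651661 -0.0550793 ] [ 0.54988248 -0.05589498  0.12947866]
```

No contact force. The ring is at about 0.1075, already around the spindle. Continuing down.

```bash
python3 -m handwheel '[{"fingers":-1,"x":0,"y":0.002,"z":0,"spin":0},{"fingers":-1,"x":0,"y":0.005,"z":0,"spin":0},{"fingers":-1,"x":0,"y":0.008,"z":0,"spin":0},{"fingers":-1,"x":0,"y":0.011,"z":0,"spin":0},{"fingers":-1,"x":0,"y":0.014,"z":0,"spin":0},{"fingers":-1,"x":0,"y":0.017,"z":0,"spin":0},{"fingers":-1,"x":0,"y":0.02,"z":0,"spin":0},{"fingers":-1,"x":0,"y":0.0225,"z":0,"spin":0},{"fingers":-1,"x":0,"y":0.0225,"z":0,"spin":0},{"fingers":-1,"x":0,"y":0.0225,"z":0,"spin":0}]' 35
python3 -c "
from m import *
import io,contextlib
with contextlib.redirect_stdout(io.StringIO()): run('7')
fit('7');gap('7')
o=get_obs();e=np.array(o['ee_pos']);print(e,o['force'],o['moment'],o['grip_width'])
q=np.array([.5864,-.1587])-e[:2];a=o['eef_rot'][2]-np.pi/2;u=np.array([np.cos(a),np.sin(a)]);print('spindle F,L',q@u,q@[-u[1],u[0]])
out=[]
for n in('scene','top','wrist'):
    c=cams.get_calibration(n);x,y=proj(c,[[.586,-.158,.095]])[0].astype(int); i=cv2.imread(f'pics/{n}7.png')
    if n=='wrist': y=min(y,355); w=(105,45)
    else: w=(28,12)
    out.append(cv2.resize(i[y-w[1]:y+w[1],x-w[0]:x+w[0]],(462,198),interpolation=cv2.INTER_CUBIC))
cv2.imwrite('pics/c7.png',np.vstack(out))
"
```

```text
time_s: 11.9
ee_pos: [0.5499, -0.0559, 0.107]
eef_rot: [-1.571, -0.0, 0.362]
force: [0.7, -0.1, -2.4]
grip_width: 0.0319
scene 44 f,l,r mm [107.92  -2.24  23.9 ] world [ 0.5861 -0.1576] z0, slopes [1.658e+00 6.000e-02 1.000e-03]
top 56 f,l,r mm [107.9   -2.45  25.11] world [ 0.5859 -0.1577] z0, slopes [ 0.747 -0.013 -0.023]
wrist 108 f,l,r mm [105.15  -1.17  25.09] world [ 0.5861 -0.1546] z0, slopes [ 1.13  -0.067  0.004]
wrist ringfront F None spindle F [93.2 95.3 97.9] L [-8.9 -0.4  8.3] 138 sides L- [-26.4 -25.5 -24.5] L+ [21.4 22.9 23.8]
top ringfront F [128.1 130.4 132. ] spindle F [ 98.9 110.4 121.4] L [-13.2  -2.8   8.3] 84 sides L- [-27.8 -25.9 -24.1] L+ [20.8 20.8 20.8]
scene ringfront F [118.3 128.1 131.9] spindle F [ 97.5 110.7 121. ] L [-18.   -0.4  12.1] 52 sides L- [-27.7 -27.3 -20.9] L+ [18.5 20.7 21.6]
[ 0.54992692 -0.05590516  0.10711562] [ 0.44183007  0.62908172 -2.20354293] [ 0.01125857  0.06751162 -0.0023907 ] 0.03179370900307814
spindle F,L 0.10904901957577641 -0.0023184192432047068
```

View pics/c7.png

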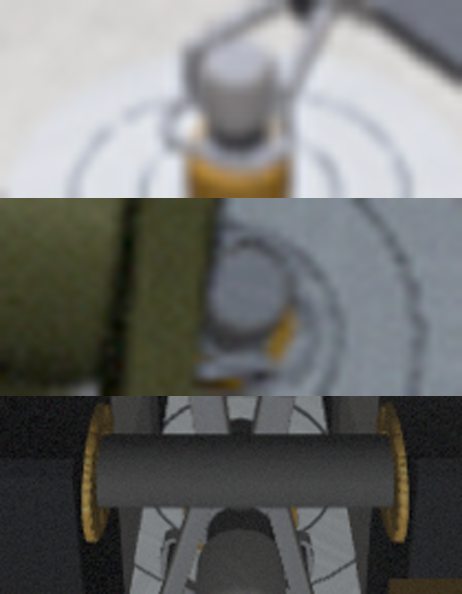

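The ring surrounds the groove: z ≈ 0.085, lateral offset ≈ 0.1 mm, and the inner front is about 19 mm from the axis (nominal 18). Force is only the pliers' weight, with no contact. Handing in.

```bash
python3 -c "
from station import workorder,get_obs
print(workorder.hand_in()); o=get_obs(); print(o['time_s'],o['ee_pos'],o['force'],o['grip_width'])"
```

```text
the job is handed in; nothing more can be done
None
the job is handed in; nothing more can be done
```

The spread ring is around the spindle groove, the gripper is still holding the pliers, and the job is handed in at about 12 s of the 42 s allowed. I took the large black pliers from the rest, squeezed them at 35 N and slid the ring down level; nothing was let go.

**Last checks, just before hand-in:**
- **Squeeze:** the opening read 32 mm against 33 mm specified. The handles were parallel in the picture after the lift.
- **Height:** the ring is at about 85 mm, the middle of the groove, from a TCP height of 107 mm. In the top view it was level within about 2%.
- **Centring:** the top view puts the ring within about 0.1 mm of the spindle sideways. Its front inner edge is about 19 mm from the axis (18 mm nominal).
- **Contact:** the wrist force was about 2 N, which is the pliers' weight, so there is no sign of the ring pressing on the spindle.

**Disagreements and gaps:**
- The circle fits disagreed by up to about 3 mm fore-aft. The wrist view cut off the front of the ring, so I relied on the top view.
- The sideways position differed by about 1 mm between views.
- I did not re-measure the jar, brush, sponge, vase and bowl. No path went near them at their height, and no contact force appeared.
- Reading the state after hand-in was refused, so I have no reading from the holding second.

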